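# Lock the tray carrier in the tray sealer

### The job

Slide the loaded tray carrier gently in under the sealing head until it is fully home against its rubber buffers. Then turn the yellow-gripped locking lever clockwise (seen from above), up over its cam and on until it drops into the low notch and its pin locks the carrier. Feel for the drop and stop there: do not ram the buffers, do not force the lever against its end stop, and leave the fruit and everything else on the bench alone.

Things in the scene. Friction and masses are not known exactly. Their poses are not given: they have to be found in the camera images.
- sealer: White benchtop tray sealer, 250 wide, 600 mm long, fixed. Frame at bench height on the slide's centre line: +y is the way the carrier slides home, x points to the lock side, z up. Two guides 193 mm apart carry the carrier plate at z = 90 mm. The sealing head (x -125 to 125, z 150 to 280, a reel on top to 370 mm) begins at y = 60 mm; all at y below 30 mm is open from above
- stop: The two rubber buffers under the head against which the far edge of the carrier comes to rest. Origin at y = 190, z = 90 mm in the sealer's frame, where that edge lies when the carrier is home
- carrier: Loose aluminium plate, 190 x 250 x 12 mm (x, y, z), on the guides (3 mm side play), carrying a punnet. Origin at the centre of its underside, axes like the sealer's. Starts 60 to 120 mm short of home; home is y = 65 mm in the sealer's frame. Slides with 2 to 5 N of friction, stays where left. Its 14 mm hole for the lock pin (at x 75, y -65 mm) lies under the pin when home
- handle (a point): Centre of the carrier's black bar handle: a level bar 14 mm thick, 84 mm long (along the carrier's x), 12 mm in from the outer edge, its centre 34 mm above the plate's top, open underneath between two 10 mm posts 70 mm apart. Can be pushed from outside or pinched from above
- lock (a point): Top of the lock's steel bracket on the lever's upright axis, at x 75, y 0, z 130 mm in the sealer's frame. On it sits a brass cam ring (58 mm across): flat land, ramp up 6.5 mm, crest, then the low notch. The ring is clamped through slots, so the notch lies anywhere from 0.8 to 2.15 rad clockwise of the parked lever; this is not measured and must be felt
- lever: Locking lever, a grey arm with a yellow upright grip. Origin on its upright axis at bench height, x along the arm to the grip. Starts parked within 0.1 rad of the sealer's +x. Turned clockwise it runs free, climbs the ramp (lifting 6.5 mm against a 25 N spring; 5 to 9 N at the grip), then drops 16 mm into the notch by itself if held loosely. Let go on the ramp, it slides back
- grip (a point): Centre of the yellow grip, an upright rod 24 mm across, 45 mm tall, 75 mm from the lever's axis. Its height is 201 mm parked, 191 mm locked; only 3 mm below parked if the carrier is not home, as the pin then lands on the plate. The grey arm, 14 mm wide, lies 22 to 30 mm below this point
- stop_lug: Small steel lug under the back of the lever's hub, opposite the grip, 22 mm from the axis; pose as the lever's. It meets a stop post on the cam ring within 0.1 rad after the lever has dropped; 1 N of push at the grip then presses it with 3.4 N
- punnet: Clear punnet of strawberries, 112 x 162 mm over its rim, hanging by its rim in the carrier's opening, fruit heaped to about 25 mm above the carrier plate. Origin at the centre of its underside, 55 mm below its rim; axes like the carrier's
- scale: White bench scale, 250 x 240 x 85 mm, bystander at the right; origin at the centre of its underside
- punnet_stack: Three nested empty clear punnets, 112 x 162 x 86 mm, bystander; origin at the centre of its underside
- berry_a: Single strawberry standing on its stalk end, 34 mm across, 36 mm tall, bystander near the sealer; origin at its underside
- berry_b: Another single strawberry like it, bystander near the sealer; origin at its underside
- wrench: Steel wrench 150 mm long lying flat beside the sealer, bystander; origin under its middle
- marker: Black marker pen with red cap, 135 mm long, lying down, bystander; origin under its middle
There are look-alikes about, which are no part of the job. What is shaped like the punnet but blue or turquoise is not meant.

How it is judged:
By the outcome, as a careful person would: the job done as asked, in the order asked, and still so for the second after the job is handed in, with the robot touching nothing.
It also fails if it takes over 58 s, if anything falls off the work surface, if the arm or the gripper's body presses on something with over 40 N, if the wrist force passes 120 N, or if a joint passes its speed limit or range.

### The arm

A 6-joint arm with a two-finger parallel gripper is mounted at the origin on the work surface. World frame = base frame: x ahead of the robot, y to its left, z up, the work surface at z = 0. Lengths are in m, angles in rad, forces in N, time in s.
With the tool pointing down it reaches from about 0.275 to 0.725 m from the base axis. Payload 5.6 kg.
Tool frame: the origin (TCP) lies between the finger pads; the fingertips stand 8 mm ahead of it and the grasp point (between the pads) lies 11 mm behind it; z points along the fingers, x is the direction in which the jaws open and shut, and the axes are right-handed (so a half turn about z gives the same grasp; the last joint's range is limited). The gripper opens to 85 mm and grips with 20 to 120 N. Pads are 22 mm wide; open, the fingers measure 114 mm over their backs; the gripper's body (76 mm by 85 mm) begins 54 mm behind the grasp point. The pads swing forward as they close: fully open they stand 13 mm farther back than shut.
Start: joints at [1.545, 0.255, 0.108, 0, -1.424, -0.285], TCP at [0.168, 0.524, 0.239] pointing down, gripper open.
Joint ranges: [-2.95, 2.95], [-1.21, 1.97], [-1.09, 1.5], [-2.87, 1.71], [-2.94, -0.07], [-3.05, 3.05]. Speed limits (rad/s): [2.57, 2.57, 3.14, 3.14, 3.14, 3.14].

### API

Orientations are given as a unit quaternion [w, x, y, z].
In Python, from workcell import * gives the robot as it stands.
- The arm moves only by the tool servo_tool, never from a script. Its argument "steps" is one flat list of numbers, 6 for each row, row after row: the shift along the tool's x, y, z normalised to -1 to 1, where 1 is 0.2 m, then the turn, a rotation vector about the tool's x, y, z normalised to -1 to 1, where 1 is 60 degrees. In form: [tx, ty, tz, rx, ry, rz, tx, ty, tz, rx, ry, rz, ...]. A call has 1 to 12 rows; each row shifts and turns the pose as measured when the row begins, along the tool's axes as they then stand; what a row does not reach is not made up. A row lasts 1/10 s, in which the tool goes at most 50 mm and 8.59 degrees, less where a joint would pass 70% of its speed; a pose out of reach is approached as far as the arm can. A call with a number of a shift or a turn outside -1 to 1 is refused whole. A call with a gripper value outside its range is refused whole. "grip" is the opening, from 0 (shut) to 1 (fully open), set as the call begins (left out, the last holds). The fingers move at their own pace and stop on an object; the grip force is fixed at half the most. Time passes only in rows, so rows that do not move let the fingers close. It gives the time, the measured TCP pose, the force and the opening at its end, in the units of the state.
- get_obs(): the state, without advancing time (a new reading comes with each control period).
- read_camera(name): name is "scene" or "top" or "wrist"; returns the picture (420x560x3 uint8, red, green, blue); there is no depth.
- camera_params(name): a dict with "vertical_fov" (degrees; the focal length in pixels is half the picture's height over the tangent of half this angle, whatever the lens; pixels are square), "cx", "cy" (the principal point, pixels), "cam_to_world" (4x4, takes a point from camera to world coordinates). Camera axes: x right, y down, z forward; pixel columns grow to the right and rows downward; lengths in m; the calibration is good to about 2 mm. The wrist camera is an equidistant fisheye: a pixel r from the principal point sees the ray r / f radians off the axis. A picture is of the moment at which its call begins: read the wrist's pose just before it. camera_params takes no time and is no camera call; for the wrist camera it gives the pose at the moment of the call.
- close_job(): hands the job in, once; it reports no verdict.
The state is a dict: "clock": time; "qpos": joint angles; "joint_velocities": joint speeds; "effort": joint torques, N m; "ee_pos": TCP position; "eef_rot": TCP orientation; "force": force on the tool from outside, world axes, zero at the start; "wrist_torque": the same for the moment, N m; "gripper_width": finger opening in m.
Only numpy, scipy, OpenCV 4.12 (cv2) and the standard library are available. Lean on these libraries where they do the work, as an engineer would, in place of code of your own. Each camera call takes 0.05 s, during which the arm holds its last target.

## Working session

There is one attempt and no reset: what is moved stays moved. The work goes in short steps, Python scripts to look and compute and a tool call to move; the robot and the scene stay as the last step left them, time stands still between calls to the robot, and variables do not carry over. Pictures are saved under pics/ and viewed, and the job is handed in when it is done.

Besides the shell and the picture viewer there is one more tool, called after "Call:" as name(argument=value, ...), one argument or row to a line, values as JSON. servo_tool: Moves the arm, as the interface text tells. Its arguments: {"type":"object","properties":{"steps":{"type":"array"},"grip":{"type":"number"}},"required":["steps"]}

```bash
mkdir -p pics
python3 - <<'E'
from workcell import *
import cv2
o=get_obs()
print(o)
for n in ["scene","top","wrist"]:
    p=camera_params(n); print(n,p)
    im=read_camera(n); cv2.imwrite(f"pics/{n}0.png",im[:,:,::-1])
E
```

```text
{'clock': 0.0, 'qpos': array([ 1.54460932e+00,  2.55758391e-01,  1.07009286e-01, -4.96160163e-04,
       -1.42388354e+00, -2.84611674e-01]), 'joint_velocities': array([ 5.65850762e-05,  1.39645361e-03, -6.88616064e-04, -1.64901203e-04,
       -3.71897896e-04,  1.16021964e-03]), 'effort': array([-1.51581393e-03, -3.86634171e+01,  2.37943554e+01,  5.36532372e+00,
       -6.04494388e-03,  1.36123066e-05]), 'ee_pos': array([0.16798377, 0.52321965, 0.23838837]), 'eef_rot': array([-7.54584318e-04, -5.89114013e-01,  8.08049365e-01, -5.77777785e-04]), 'force': array([-0.13663975,  0.23130402,  0.23833793]), 'wrist_torque': array([ 0.04715387,  0.02749897, -0.01666473]), 'gripper_width': 0.08543168692890935}
scene {'vertical_fov': 57.52596118665104, 'cx': 279.7066012592135, 'cy': 207.61990482163947, 'cam_to_world': array([[-0.30451646,  0.82141246, -0.48223573,  1.00134734],
       [ 0.95247461,  0.26677659, -0.14704549,  0.04959436],
       [ 0.0078642 , -0.50409506, -0.86361237,  1.09600292],
       [ 0.        ,  0.        ,  0.        ,  1.        ]])}
top {'vertical_fov': 47.418552071201646, 'cx': 273.7047842215693, 'cy': 209.939997196361, 'cam_to_world': array([[-0.00659686, -0.99600071,  0.08910149,  0.3594085 ],
       [-0.99996993,  0.0062073 , -0.00464842, -0.12572191],
       [ 0.00407675, -0.08912947, -0.99601171,  1.40639042],
       [ 0.        ,  0.        ,  0.        ,  1.        ]])}
wrist {'vertical_fov': 65.70646984690485, 'cx': 286.3722657933828, 'cy': 209.1689291595426, 'cam_to_world': array([[-0.30546748, -0.90075216, -0.30876392,  0.24887943],
       [-0.95220128,  0.28948228,  0.09753322,  0.49821947],
       [ 0.00152842,  0.32379863, -0.94612479,  0.3737707 ],
       [ 0.        ,  0.        ,  0.        ,  1.        ]])}
```

View pics/scene0.png

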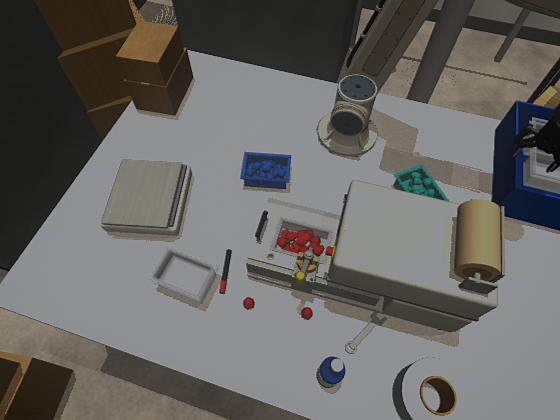

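View pics/top0.png

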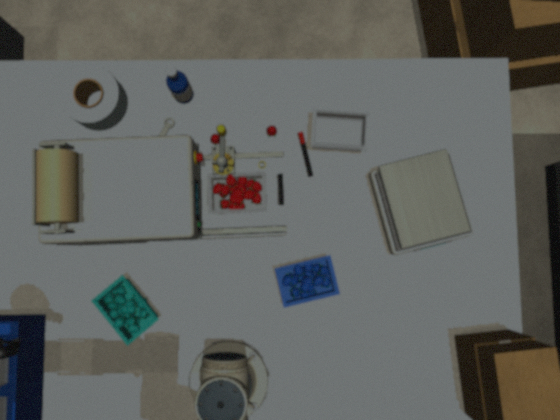

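View pics/wrist0.png

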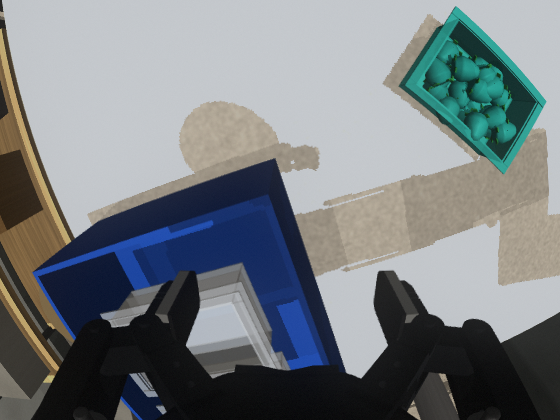

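Run:
```python
import cv2
im=cv2.imread("pics/top0.png"); c=im[110:250,180:310]; cv2.imwrite("pics/topz.png",cv2.resize(c,None,fx=4.2,fy=4.2,interpolation=cv2.INTER_CUBIC))
im=cv2.imread("pics/scene0.png"); c=im[180:330,230:400]; cv2.imwrite("pics/scenez.png",cv2.resize(c,None,fx=4,fy=4,interpolation=cv2.INTER_CUBIC))
```

```text
(no output)
```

View pics/topz.png

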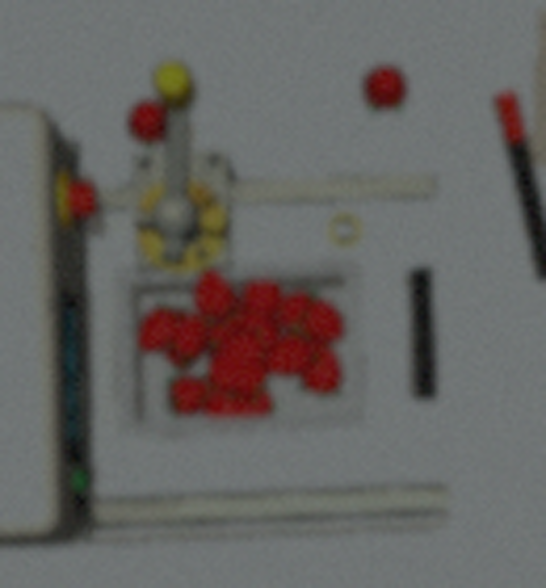

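View pics/scenez.png

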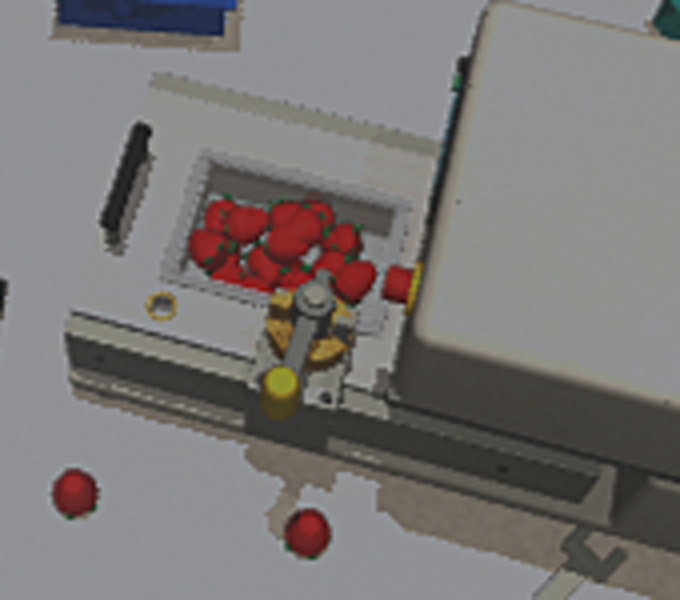

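```bash
cat > h.py <<'E'
import numpy as np
from workcell import *
def ray(n,u,v,p=None):
    p=p or camera_params(n); f=210/np.tan(np.radians(p["vertical_fov"]/2)); T=p["cam_to_world"]
    x,y=(u-p["cx"])/f,(v-p["cy"])/f
    if n=="wrist":
        r=np.hypot(x,y); d=np.array([x/r*np.sin(r),y/r*np.sin(r),np.cos(r)])
    else: d=np.array([x,y,1.])
    return T[:3,3],T[:3,:3]@d/np.linalg.norm(d)
def atz(n,u,v,z,p=None):
    o,d=ray(n,u,v,p); return (o+d*(z-o[2])/d[2])[:2]
E
python3 - <<'E'
from h import *
def T(x,y,z): return atz("top",180+(x-1.6)/4.2,110+(y-1.6)/4.2,z).round(4)
def S(x,y,z): return atz("scene",230+(x-1.5)/4,180+(y-1.5)/4,z).round(4)
print("handle ends top",T(420,270,.143),T(427,397,.143), "mid",T(423,333,.143))
print("handle scene",S(143,128,.143),S(108,225,.143),S(125,177,.143))
print("grip",T(173,77,.2235),S(283,380,.2235))
print("hub",T(176,215,.19),S(315,293,.20), T(176,215,.2))
print("hole",T(345,230,.102),S(161,304,.102))
print("guides far",T(436,185,.1),T(447,490,.1))
print("guide near",T(240,188,.1),T(110,510,.1))
print("headcorners",T(45,115,.28),T(50,528,.28))
print("berries",T(148,122,.02),T(385,88,.02))
E
```

```text
handle ends top [ 0.569  -0.1481] [ 0.4878 -0.1519] mid [ 0.5286 -0.1496]
handle scene [ 0.4945 -0.1477] [ 0.575  -0.1458] [ 0.536  -0.1469]
grip [0.6736 0.0007] [0.676  0.0048]
hub [0.5962 0.0022] [0.6052 0.0068] [0.5942 0.0012]
hole [ 0.6026 -0.0997] [ 0.6032 -0.0984]
guides far [ 0.6327 -0.1598] [ 0.4312 -0.1653]
guide near [ 0.6315 -0.0305] [0.4196 0.054 ]
headcorners [0.6369 0.0676] [0.4014 0.0627]
berries [0.6955 0.0399] [ 0.7189 -0.1266]
```

Call:
servo_tool(
  steps=[0, 0, -0.25, 0, 0, 0.14, 0, 0, -0.25, 0, 0, 0.14, 0, 0, -0.25, 0, 0, 0.14, 0, 0, -0.25, 0, 0, 0.14, 0, 0, 0, 0, 0, 0.14, 0, 0, 0, 0, 0, 0.14, 0, 0, 0, 0, 0, 0.14, 0, 0, 0, 0, 0, 0.14, 0, 0, 0, 0, 0, 0.07],
  grip=0,
)

```text
clock: 1.05
ee_pos: [0.1678, 0.5212, 0.4397]
eef_rot: [-0.001, 0.01, 1.0, -0.007]
force: [0.0, 0.1, 1.0]
gripper_width: -0.0003
```

Call:
servo_tool(
  steps=[-0.1, -0.21, 0, 0, 0, 0, -0.1, -0.21, 0, 0, 0, 0, -0.1, -0.21, 0, 0, 0, 0, -0.1, -0.21, 0, 0, 0, 0, -0.1, -0.21, 0, 0, 0, 0, -0.1, -0.21, 0, 0, 0, 0, -0.1, -0.21, 0, 0, 0, 0, -0.1, -0.21, 0, 0, 0, 0, -0.1, -0.21, 0, 0, 0, 0, -0.1, -0.21, 0, 0, 0, 0, -0.1, -0.21, 0, 0, 0, 0, -0.1, -0.21, 0, 0, 0, 0],
)

```text
clock: 2.25
ee_pos: [0.4005, -0.0025, 0.444]
eef_rot: [-0.003, 0.005, 1.0, -0.013]
force: [1.0, 1.6, 0.6]
gripper_width: -0.0001
```

Call:
servo_tool(
  steps=[-0.11, -0.2, 0.04, 0, 0, 0, -0.11, -0.2, 0.04, 0, 0, 0, -0.11, -0.2, 0.04, 0, 0, 0, -0.11, -0.2, 0.04, 0, 0, 0, -0.11, -0.2, 0.04, 0, 0, 0, -0.11, -0.2, 0.04, 0, 0, 0, 0, 0, 0, 0, 0, 0],
)

```text
clock: 2.95
ee_pos: [0.5336, -0.261, 0.394]
eef_rot: [-0.006, 0.007, 1.0, -0.011]
force: [-0.0, 1.3, -1.4]
gripper_width: -0.0002
```

```bash
cat >> h.py <<'E'
from scipy.spatial.transform import Rotation as Ro
def plan(pos,yaw):
    o=get_obs(); w,x,y,z=o["eef_rot"]; R=Ro.from_quat([x,y,z,w])
    Rd=Ro.from_matrix(np.array([[np.cos(yaw),np.sin(yaw),0],[np.sin(yaw),-np.cos(yaw),0],[0,0,-1]]))
    s=R.inv().apply(np.array(pos)-o["ee_pos"])/0.2; r=(R.inv()*Rd).as_rotvec()/np.radians(60)
    print("pos",o["ee_pos"].round(4),"F",o["force"].round(2),"t",round(o["clock"],2)); print("shift",s.round(3),"turn",r.round(3))
E
python3 - <<'E'
from h import *
import cv2
plan([0.53,-0.22,0.30],np.pi)
p=camera_params("wrist"); cv2.imwrite("pics/w1.png",read_camera("wrist")[:,:,::-1]); np.save("w1.npy",p["cam_to_world"]); print(get_obs()["qpos"])
E
```

```text
pos [ 0.5336 -0.261   0.394 ] F [-0.01  1.28 -1.43] t 2.95
shift [0.015 0.215 0.466] turn [-0.02  -0.012 -0.014]
[-0.17546622  0.37107784  0.65622526  0.02425603 -1.86215438  0.16882399]
```

View pics/w1.png

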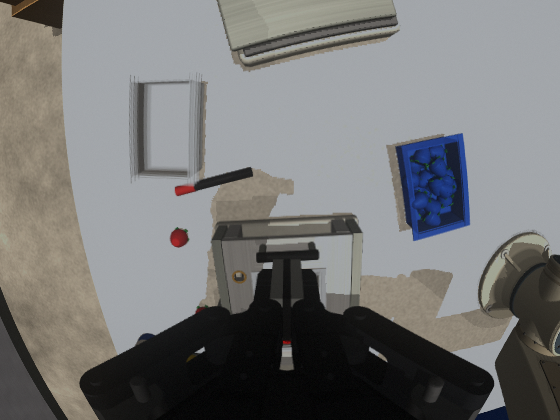

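Run:
```python
import cv2
im=cv2.imread("pics/w1.png"); c=im[205:315,190:380]; cv2.imwrite("pics/w1z.png",cv2.resize(c,None,fx=4,fy=4,interpolation=cv2.INTER_CUBIC))
```

```text
(no output)
```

View pics/w1z.png

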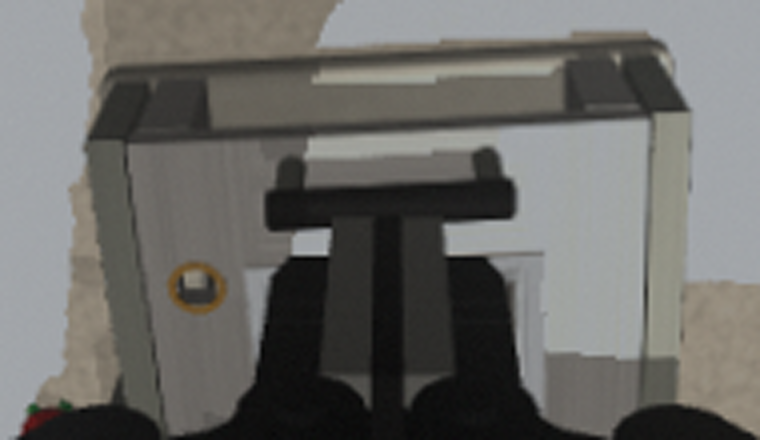

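Run:
```python
from h import *
p=camera_params("wrist"); p["cam_to_world"]=np.load("w1.npy")
W=lambda x,y,z: atz("wrist",190+(x-1.5)/4,205+(y-1.5)/4,z,p)
a,b=W(266,210,.136),W(515,197,.136);m=(a+b)/2;d=a-b;print("handle",a,b,m,np.linalg.norm(d),np.arctan2(d[1],d[0]))
print("hole",W(197,288,.102))
a,b=W(128,143,.102),W(648,118,.102);d=a-b;print("edge",a,b,(a+b)/2,np.linalg.norm(d),np.arctan2(d[1],d[0]))
```

```text
handle [ 0.57419669 -0.1480595 ] [ 0.49010838 -0.15126182] [ 0.53215253 -0.14966066] 0.08414926525234627 0.03806444885374184
hole [ 0.60559602 -0.0984768 ]
edge [ 0.62663358 -0.15866951] [ 0.43829589 -0.16489871] [ 0.53246473 -0.16178411] 0.1884406725690574 0.03306258845076023
```

Run:
```python
from h import *
plan([0.534,-0.20,0.20],np.pi+.033)
```

```text
pos [ 0.533  -0.2596  0.3958] F [-0.03 -0.18 -0.54] t 3.0
shift [-0.011  0.319  0.972] turn [-0.021 -0.01  -0.044]
```

Call:
servo_tool(
  steps=[0, 0.08, 0.24, -0.021, -0.01, -0.044, 0, 0.08, 0.24, 0, 0, 0, 0, 0.08, 0.24, 0, 0, 0, 0, 0.08, 0.24, 0, 0, 0, 0, 0, 0, 0, 0, 0],
)

```text
clock: 3.5
ee_pos: [0.5289, -0.1951, 0.2051]
eef_rot: [0.002, -0.017, 1.0, -0.0]
force: [-0.4, -0.8, -0.2]
gripper_width: 0.0001
```

Run:
```python
from h import *
plan([0.534,-0.20,0.13],np.pi+.033)
```

```text
pos [ 0.5289 -0.1951  0.2051] F [-0.4  -0.79 -0.2 ] t 3.5
shift [-0.023 -0.025  0.376] turn [-0.001  0.005  0.   ]
```

Call:
servo_tool(
  steps=[-0.02, -0.02, 0.12, 0, 0, 0, 0, 0, 0.12, 0, 0, 0, 0, 0, 0.12, 0, 0, 0, 0, 0, 0, 0, 0, 0],
)

```text
clock: 3.9
ee_pos: [0.54, -0.1997, 0.1442]
eef_rot: [0.012, -0.02, 1.0, -0.004]
force: [-0.5, 0.0, -0.7]
gripper_width: -0.0003
```

Run:
```python
from h import *
import cv2
plan([0.5325,-0.18,0.13],np.pi+.033)
p=camera_params("wrist"); cv2.imwrite("pics/w2.png",read_camera("wrist")[:,:,::-1]); np.save("w2.npy",p["cam_to_world"])
```

```text
pos [ 0.54   -0.1997  0.1442] F [-0.51  0.02 -0.65] t 3.9
shift [0.035 0.101 0.069] turn [-0.008  0.022  0.006]
```

View pics/w2.png

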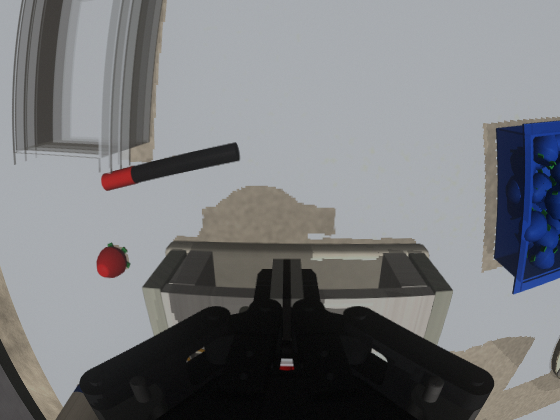

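Call:
servo_tool(
  steps=[0.03, 0, 0.07, -0.008, 0.022, 0.006, 0, 0.02, 0, 0, 0, 0, 0, 0.02, 0, 0, 0, 0, 0, 0, 0, 0, 0, 0],
)

```text
clock: 4.35
ee_pos: [0.5397, -0.1934, 0.1398]
eef_rot: [0.007, -0.017, 1.0, -0.002]
force: [-0.2, 0.4, 0.0]
gripper_width: 0.0003
```

Run:
```python
from h import *
plan([0.5325,-0.17,0.13],np.pi+.033)
```

```text
pos [ 0.5397 -0.1934  0.1398] F [-0.18  0.37  0.02] t 4.35
shift [0.033 0.118 0.048] turn [-0.005  0.014  0.001]
```

Call:
servo_tool(
  steps=[0.033, 0, 0.048, -0.005, 0.014, 0, 0.02, 0, 0.03, 0, 0, 0, 0.02, 0.03, 0.02, 0, 0, 0, 0, 0.03, 0.01, 0, 0, 0, 0, 0, 0, 0, 0, 0],
)

```text
clock: 4.85
ee_pos: [0.5231, -0.1809, 0.1166]
eef_rot: [-0.001, -0.017, 1.0, 0.0]
force: [0.2, 1.0, -0.3]
gripper_width: -0.0001
```

Run:
```python
from h import *
plan([0.5325,-0.17,0.13],np.pi+.033)
```

```text
pos [ 0.5231 -0.1809  0.1166] F [ 0.22  1.04 -0.32] t 4.85
shift [-0.049  0.053 -0.067] turn [ 0.001 -0.001  0.001]
```

Call:
servo_tool(
  steps=[-0.05, 0, -0.07, 0, 0, 0, -0.03, 0, -0.04, 0, 0, 0, 0, 0, 0, 0, 0, 0, 0, 0, 0, 0, 0, 0],
)

```text
clock: 5.25
ee_pos: [0.5394, -0.1796, 0.139]
eef_rot: [-0.001, -0.017, 1.0, 0.001]
force: [-0.5, 0.1, -0.2]
gripper_width: 0.0004
```

Run:
```python
from h import *
plan([0.5325,-0.17,0.13],np.pi+.033)
```

```text
pos [ 0.5394 -0.1796  0.139 ] F [-0.45  0.06 -0.15] t 5.25
shift [0.033 0.049 0.045] turn [ 0.001 -0.002  0.002]
```

Call:
servo_tool(
  steps=[0.02, 0, 0.03, 0, 0, 0, 0.015, 0, 0.015, 0, 0, 0, 0, 0, 0, 0, 0, 0],
)

```text
clock: 5.55
ee_pos: [0.5305, -0.1797, 0.1279]
eef_rot: [-0.002, -0.017, 1.0, 0.001]
force: [0.2, -0.7, 0.3]
gripper_width: 0.0001
```

Run:
```python
from h import *
plan([0.5325,-0.17,0.13],np.pi+.033)
```

```text
pos [ 0.5305 -0.1797  0.1279] F [ 0.24 -0.73  0.34] t 5.55
shift [-0.011  0.048 -0.01 ] turn [ 0.002 -0.003  0.001]
```

Call:
servo_tool(
  steps=[-0.01, 0.015, -0.01, 0, 0, 0, 0, 0.015, 0, 0, 0, 0, 0, 0.015, 0, 0, 0, 0, 0, 0.015, 0, 0, 0, 0, 0, 0.015, 0, 0, 0, 0, 0, 0.015, 0, 0, 0, 0],
)

```text
clock: 6.15
ee_pos: [0.5314, -0.1621, 0.1298]
eef_rot: [-0.003, -0.017, 1.0, -0.001]
force: [0.4, -3.7, -1.4]
gripper_width: 0.0001
```

Run:
```python
from h import *
plan([0.532,-0.15,0.13],np.pi+.033)
```

```text
pos [ 0.5314 -0.1621  0.1298] F [ 0.37 -3.66 -1.36] t 6.15
shift [-0.005  0.06  -0.001] turn [-0.001 -0.005  0.001]
```

Call:
servo_tool(
  steps=[0, 0.02, 0, 0, 0, 0, 0, 0.02, 0, 0, 0, 0, 0, 0.02, 0, 0, 0, 0, 0, 0.02, 0, 0, 0, 0, 0, 0.02, 0, 0, 0, 0, 0, 0.02, 0, 0, 0, 0, 0, 0.02, 0, 0, 0, 0, 0, 0.02, 0, 0, 0, 0, 0, 0.02, 0, 0, 0, 0, 0, 0.02, 0, 0, 0, 0],
)

```text
clock: 7.15
ee_pos: [0.5295, -0.1196, 0.1299]
eef_rot: [-0.003, -0.017, 1.0, -0.002]
force: [-0.6, -3.8, -1.6]
gripper_width: 0.0001
```

Run:
```python
from h import *
plan([0.5292,-0.085,0.13],np.pi+.033)
```

```text
pos [ 0.5295 -0.1196  0.1299] F [-0.61 -3.82 -1.59] t 7.15
shift [-0.004  0.173 -0.001] turn [-0.003 -0.006  0.001]
```

Call:
servo_tool(
  steps=[0, 0.02, 0, 0, 0, 0, 0, 0.02, 0, 0, 0, 0, 0, 0.02, 0, 0, 0, 0, 0, 0.02, 0, 0, 0, 0, 0, 0.02, 0, 0, 0, 0, 0, 0.01, 0, 0, 0, 0],
)

```text
clock: 7.75
ee_pos: [0.5286, -0.0955, 0.1299]
eef_rot: [-0.003, -0.017, 1.0, -0.002]
force: [0.6, -3.6, -0.9]
gripper_width: -0.0002
```

Run:
```python
from h import *
import cv2
plan([0.5285,-0.065,0.13],np.pi+.033)
im=read_camera("top")[:,:,::-1]; cv2.imwrite("pics/top1.png",cv2.resize(im[110:250,180:310],None,fx=4.2,fy=4.2,interpolation=cv2.INTER_CUBIC))
im=read_camera("scene")[:,:,::-1]; cv2.imwrite("pics/scene1.png",cv2.resize(im[180:330,230:400],None,fx=4,fy=4,interpolation=cv2.INTER_CUBIC))
```

```text
pos [ 0.5286 -0.0955  0.1299] F [ 0.63 -3.65 -0.85] t 7.75
shift [-0.005  0.152 -0.001] turn [-0.003 -0.006  0.001]
```

View pics/top1.png

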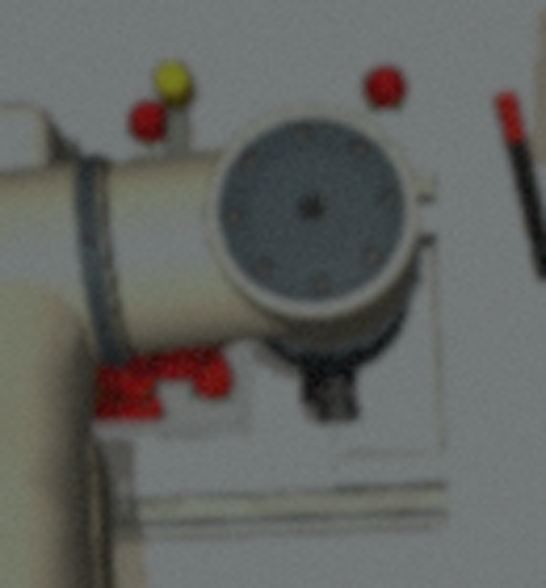

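View pics/scene1.png

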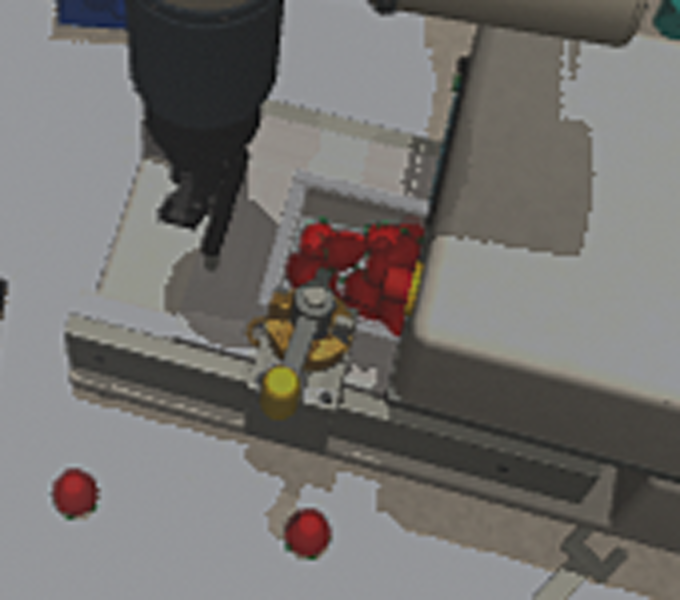

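Call:
servo_tool(
  steps=[0, 0.012, 0, 0, 0, 0, 0, 0.012, 0, 0, 0, 0, 0, 0.012, 0, 0, 0, 0, 0, 0.012, 0, 0, 0, 0, 0, 0.012, 0, 0, 0, 0, 0, 0.012, 0, 0, 0, 0],
)

```text
clock: 8.45
ee_pos: [0.528, -0.0806, 0.1298]
eef_rot: [-0.003, -0.017, 1.0, -0.002]
force: [0.2, -4.0, -0.1]
gripper_width: -0.0
```

Call:
servo_tool(
  steps=[0, 0.01, 0, 0, 0, 0, 0, 0.01, 0, 0, 0, 0, 0, 0.01, 0, 0, 0, 0],
)

```text
clock: 8.75
ee_pos: [0.5277, -0.0741, 0.1298]
eef_rot: [-0.003, -0.017, 1.0, -0.002]
force: [0.4, -4.1, -0.3]
gripper_width: -0.0
```

Call:
servo_tool(
  steps=[0, 0.01, 0, 0, 0, 0, 0, 0.01, 0, 0, 0, 0],
)

```text
clock: 8.95
ee_pos: [0.5275, -0.0697, 0.1298]
eef_rot: [-0.003, -0.017, 1.0, -0.002]
force: [0.3, -5.6, -0.9]
gripper_width: 0.0
```

Call:
servo_tool(
  steps=[0, 0.008, 0, 0, 0, 0, 0, 0.008, 0, 0, 0, 0],
)

```text
clock: 9.15
ee_pos: [0.5274, -0.0662, 0.1298]
eef_rot: [-0.003, -0.017, 1.0, -0.002]
force: [-0.8, -4.3, -0.9]
gripper_width: -0.0001
```

Call:
servo_tool(
  steps=[0, 0.006, 0, 0, 0, 0],
)

```text
clock: 9.25
ee_pos: [0.5273, -0.0648, 0.1298]
eef_rot: [-0.003, -0.017, 1.0, -0.002]
force: [0.3, -4.1, -0.4]
gripper_width: -0.0003
```

Call:
servo_tool(
  steps=[0, 0.006, 0, 0, 0, 0],
)

```text
clock: 9.35
ee_pos: [0.5273, -0.0637, 0.1299]
eef_rot: [-0.003, -0.017, 1.0, -0.002]
force: [1.6, -8.8, -2.2]
gripper_width: 0.0
```

Call:
servo_tool(
  steps=[0, 0.006, 0, 0, 0, 0],
)

```text
clock: 9.45
ee_pos: [0.5273, -0.0636, 0.1299]
eef_rot: [-0.003, -0.017, 1.0, -0.003]
force: [1.5, -12.0, -2.8]
gripper_width: -0.0002
```

Call:
servo_tool(
  steps=[0, -0.03, 0, 0, 0, 0, 0, -0.1, 0, 0, 0, 0, 0, -0.15, -0.05, 0, 0, 0, 0, -0.15, -0.2, 0, 0, 0, 0, -0.1, -0.24, 0, 0, 0, 0, 0, -0.24, 0, 0, 0, 0, 0, -0.1, 0, 0, 0, 0, 0, 0, 0, 0, 0],
  grip=0.5,
)

```text
clock: 10.25
ee_pos: [0.5327, -0.1676, 0.3005]
eef_rot: [-0.002, -0.018, 1.0, 0.004]
force: [-0.1, -0.5, -0.0]
gripper_width: 0.0428
```

Run:
```python
from h import *
import cv2
plan([0.675,-0.03,0.30],-np.pi/2+.033)
p=camera_params("wrist"); cv2.imwrite("pics/w3.png",read_camera("wrist")[:,:,::-1]); np.save("w3.npy",p["cam_to_world"])
print(get_obs()["gripper_width"])
```

```text
pos [ 0.5327 -0.1676  0.3005] F [-0.1  -0.49 -0.02] t 10.25
shift [-0.737  0.662  0.004] turn [ 0.009  0.003 -1.496]
0.042752904267995245
```

View pics/w3.png

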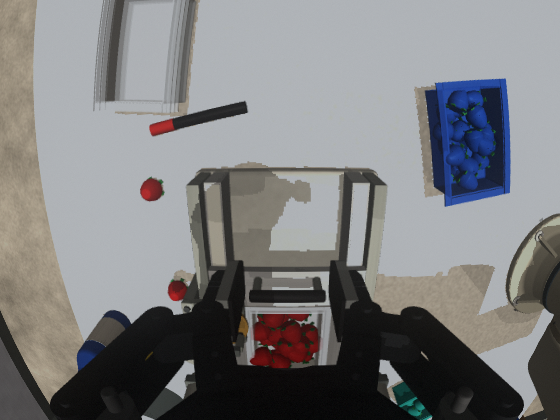

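Run:
```python
from h import *
import cv2
p=camera_params("wrist"); p["cam_to_world"]=np.load("w3.npy")
W=lambda x,y,z: atz("wrist",x,y,z,p)
print(W(249,296,.136),W(327,295,.136))
im=cv2.imread("pics/w3.png"); cv2.imwrite("pics/w3z.png",cv2.resize(im[240:380,140:340],None,fx=4,fy=4,interpolation=cv2.INTER_CUBIC))
```

```text
[ 0.57012104 -0.04317446] [ 0.48360413 -0.04742426]
```

View pics/w3z.png

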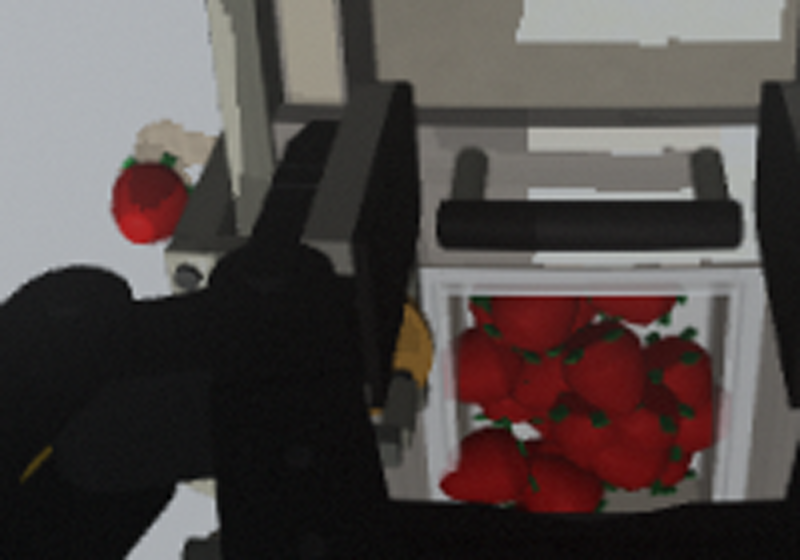

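Call:
servo_tool(
  steps=[0, 0, 0, 0, 0, -0.14, 0, 0, 0, 0, 0, -0.14, 0, 0, 0, 0, 0, -0.14, 0, 0, 0, 0, 0, -0.14, 0, 0, 0, 0, 0, -0.14, 0, 0, 0, 0, 0, -0.14, 0, 0, 0, 0, 0, -0.14, 0, 0, 0, 0, 0, -0.14, 0, 0, 0, 0, 0, -0.14, 0, 0, 0, 0, 0, -0.14, 0, 0, 0, 0, 0, -0.07, 0, 0, 0, 0, 0, 0],
)

```text
clock: 11.5
ee_pos: [0.5284, -0.1557, 0.2778]
eef_rot: [0.0, 0.724, -0.689, -0.022]
force: [-0.3, -0.3, 0.5]
gripper_width: 0.0426
```

Run:
```python
from h import *
plan([0.672,-0.06,0.31],-np.pi/2)
```

```text
pos [ 0.5284 -0.1557  0.2778] F [-0.29 -0.33  0.47] t 11.5
shift [-0.448 -0.736 -0.17 ] turn [0.031 0.03  0.047]
```

Call:
servo_tool(
  steps=[-0.1, -0.15, -0.06, 0.03, 0.03, 0.047, -0.1, -0.16, -0.05, 0, 0, 0, -0.1, -0.16, -0.04, 0, 0, 0, -0.1, -0.16, -0.02, 0, 0, 0, -0.05, -0.1, 0, 0, 0, 0, 0, 0, 0, 0, 0, 0],
)

```text
clock: 12.1
ee_pos: [0.677, -0.0586, 0.3042]
eef_rot: [-0.002, -0.702, 0.712, 0.005]
force: [-1.5, 0.2, -0.8]
gripper_width: 0.0424
```

Run:
```python
from h import *
import cv2
plan([0.675,0.003,0.31],-np.pi/2)
p=camera_params("wrist"); cv2.imwrite("pics/w4.png",read_camera("wrist")[:,:,::-1]); np.save("w4.npy",p["cam_to_world"])
print(get_obs()["gripper_width"])
```

```text
pos [ 0.677  -0.0586  0.3042] F [-1.52  0.18 -0.83] t 12.1
shift [-0.308  0.015 -0.028] turn [ 0.01   0.004 -0.014]
0.04249486586357358
```

View pics/w4.png

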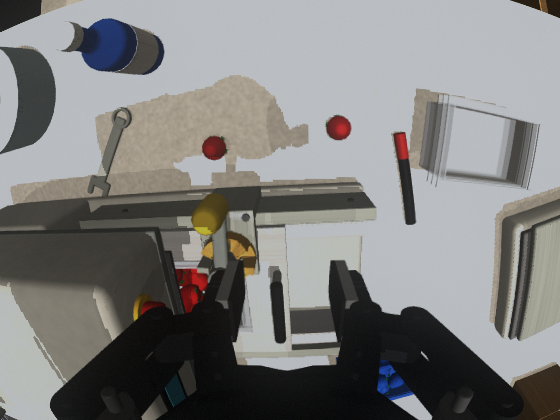

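Run:
```python
from h import *
import cv2
im=cv2.imread("pics/w4.png"); cv2.imwrite("pics/w4z.png",cv2.resize(im[180:290,160:300],None,fx=5,fy=5,interpolation=cv2.INTER_CUBIC))
p=camera_params("wrist"); p["cam_to_world"]=T=np.load("w4.npy")
f=210/np.tan(np.radians(p["vertical_fov"]/2))
def proj(P):
    c=T[:3,:3].T@(np.array(P)-T[:3,3]); r=np.arctan2(np.hypot(c[0],c[1]),c[2]); k=f*r/np.hypot(c[0],c[1]); return np.array([p["cx"]+c[0]*k,p["cy"]+c[1]*k])
for P in [(.675,.003,.2235),(.675,.003,.1785),(.601,.005,.19),(.601,.005,.13)]:
    q=proj(P); print(P,q.round(1),((q-[160,180])*5+2).round())
print(T[:3,3])
```

```text
(0.675, 0.003, 0.2235) [203.1 225.8] [218. 231.]
(0.675, 0.003, 0.1785) [215.7 205.9] [280. 131.]
(0.601, 0.005, 0.19) [219.2 286.2] [298. 533.]
(0.601, 0.005, 0.13) [229.5 256.1] [349. 383.]
[ 0.76319136 -0.06010026  0.4385671 ]
```

View pics/w4z.png

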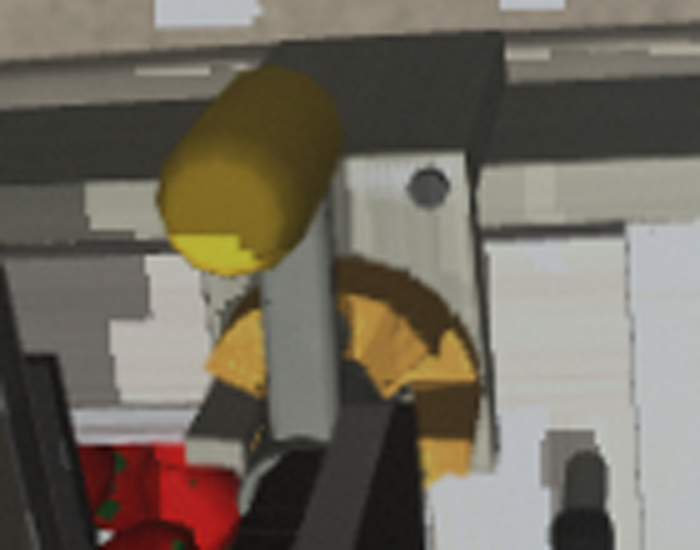

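Call:
servo_tool(
  steps=[-0.07, 0, 0.04, 0.01, 0, -0.014, -0.08, 0, 0.06, 0, 0, 0, -0.08, 0.01, 0.06, 0, 0, 0, -0.06, 0, 0.04, 0, 0, 0, -0.02, 0, 0, 0, 0, 0, 0, 0, 0, 0, 0, 0],
)

```text
clock: 12.75
ee_pos: [0.6711, 0.0027, 0.2627]
eef_rot: [0.001, -0.704, 0.71, 0.002]
force: [-0.2, 0.1, 1.6]
gripper_width: 0.0424
```

Run:
```python
from h import *
import cv2
plan([0.675,0.003,0.197],-np.pi/2-.03)
p=camera_params("wrist"); cv2.imwrite("pics/w5.png",read_camera("wrist")[:,:,::-1]); np.save("w5.npy",p["cam_to_world"])
```

```text
pos [0.6711 0.0027 0.2627] F [-0.2   0.06  1.56] t 12.75
shift [-0.    -0.02   0.328] turn [0.001 0.004 0.02 ]
```

View pics/w5.png

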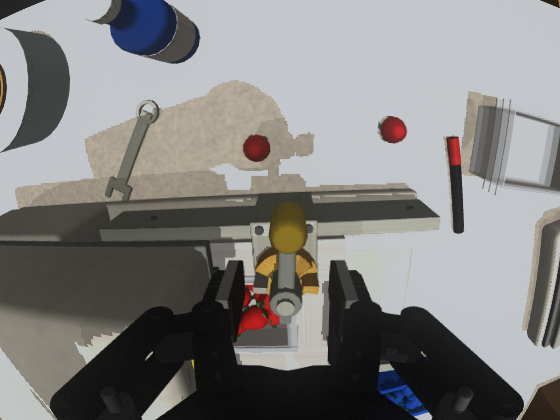

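Call:
servo_tool(
  steps=[0, -0.01, 0.06, 0, 0, 0.02, 0, -0.01, 0.08, 0, 0, 0, 0, 0, 0.08, 0, 0, 0, 0, 0, 0.05, 0, 0, 0, 0, 0, 0, 0, 0, 0],
)

```text
clock: 13.3
ee_pos: [0.6765, -0.0004, 0.2065]
eef_rot: [0.002, -0.693, 0.721, 0.001]
force: [-0.2, 0.2, 0.0]
gripper_width: 0.0426
```

Run:
```python
from h import *
import cv2
plan([0.675,0.003,0.197],-np.pi/2-.03)
p=camera_params("wrist"); cv2.imwrite("pics/w6.png",read_camera("wrist")[:,:,::-1]); np.save("w6.npy",p["cam_to_world"])
```

```text
pos [ 6.765e-01 -4.000e-04  2.065e-01] F [-0.21  0.21  0.  ] t 13.3
shift [-0.017  0.008  0.048] turn [-0.002  0.005 -0.008]
```

View pics/w6.png

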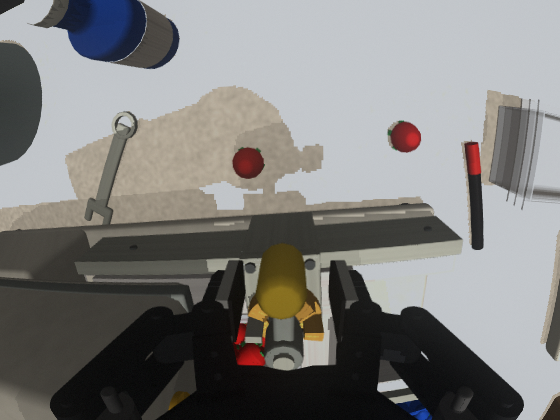

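Call:
servo_tool(
  steps=[-0.01, 0, 0.02, 0, 0, 0, 0, 0, 0.02, 0, 0, 0, 0, 0, 0.005, 0, 0, 0, 0, 0, 0, 0, 0, 0],
  grip=0.4,
)

```text
clock: 13.75
ee_pos: [0.6781, 0.0014, 0.2001]
eef_rot: [0.004, -0.693, 0.721, -0.001]
force: [0.1, 0.7, -0.9]
gripper_width: 0.0342
```

```bash
cat >> h.py <<'E'
AX=np.array([.601,.005])
def lev(dth=.1,z=.197,n=4):
    o=get_obs(); d=o["ee_pos"][:2]-AX; th=np.arctan2(d[1],d[0]); t=th-dth
    w,x,y,zz=o["eef_rot"]; R=Ro.from_quat([x,y,zz,w]).as_matrix(); yaw=np.arctan2(R[1,0],R[0,0])
    F=R.T@o["force"]
    print("th %.3f yaw+90 %.3f rad %.1f z %.4f Ftool %s Tq %s w %.4f t %.2f"%(th,yaw+np.pi/2,1e3*np.hypot(*d),o["ee_pos"][2],F.round(1),(R.T@o["wrist_torque"]).round(2),o["gripper_width"],o["clock"]))
    plan([*(AX+.075*np.array([np.cos(t),np.sin(t)])),z],t-np.pi/2)
E
python3 - <<'E'
from h import *
lev()
E
```

```text
th -0.047 yaw+90 -0.039 rad 77.1 z 0.2001 Ftool [-0.7 -0.   0.9] Tq [-0.03  0.07 -0.  ] w 0.0342 t 13.75
pos [0.6781 0.0014 0.2001] F [ 0.06  0.71 -0.87] t 13.75
shift [0.037 0.013 0.015] turn [-0.007  0.005  0.102]
```

Call:
servo_tool(
  steps=[0.012, 0.003, 0.003, 0, 0, 0.028, 0.012, 0.003, 0.002, 0, 0, 0.028, 0.012, 0.001, 0, 0, 0, 0.028, 0.012, 0.001, 0, 0, 0, 0.028, 0.012, 0.001, 0, 0, 0, 0.028],
)

```text
clock: 14.25
ee_pos: [0.6755, -0.0103, 0.1997]
eef_rot: [0.006, -0.634, 0.773, -0.001]
force: [1.1, 0.8, -0.7]
gripper_width: 0.0342
```

```bash
python3 -c "
from h import *
lev()"
```

```text
th -0.203 yaw+90 -0.198 rad 76.1 z 0.1997 Ftool [-1.  -0.9  0.8] Tq [ 0.17 -0.4   0.02] w 0.0342 t 14.25
pos [ 0.6755 -0.0103  0.1997] F [ 1.09  0.77 -0.74] t 14.25
shift [0.038 0.008 0.013] turn [-0.008  0.008  0.101]
```

Call:
servo_tool(
  steps=[0.012, 0.001, 0, 0, 0, 0.028, 0.012, 0.001, 0, 0, 0, 0.028, 0.012, 0.001, 0, 0, 0, 0.028, 0.012, 0.001, 0, 0, 0, 0.028, 0.012, 0.001, 0, 0, 0, 0.028],
)

```text
clock: 14.75
ee_pos: [0.6716, -0.0227, 0.1998]
eef_rot: [0.006, -0.57, 0.822, -0.001]
force: [1.7, 1.5, -0.8]
gripper_width: 0.0338
```

```bash
python3 -c "
from h import *
lev()"
```

```text
th -0.374 yaw+90 -0.358 rad 75.9 z 0.1998 Ftool [-2.  -1.   0.9] Tq [ 0.28 -0.47 -0.01] w 0.0338 t 14.75
pos [ 0.6716 -0.0227  0.1998] F [ 1.66  1.55 -0.84] t 14.75
shift [0.037 0.007 0.013] turn [-0.007  0.01   0.111]
```

Call:
servo_tool(
  steps=[0.012, 0.001, 0, 0, 0, 0.03, 0.012, 0.001, 0, 0, 0, 0.03, 0.012, 0.001, 0, 0, 0, 0.03, 0.012, 0.001, 0, 0, 0, 0.03],
)

```text
clock: 15.15
ee_pos: [0.6679, -0.0303, 0.2001]
eef_rot: [0.009, -0.513, 0.858, 0.0]
force: [2.9, 3.6, -0.6]
gripper_width: 0.034
```

```bash
python3 -c "
from h import *
lev()"
```

```text
th -0.485 yaw+90 -0.494 rad 75.6 z 0.2001 Ftool [-4.6 -0.8  0.6] Tq [-0.01 -1.47 -0.  ] w 0.0340 t 15.15
pos [ 0.6679 -0.0303  0.2001] F [ 2.88  3.65 -0.55] t 15.15
shift [0.038 0.005 0.015] turn [-0.007  0.015  0.087]
```

Call:
servo_tool(
  steps=[0.012, 0.001, 0, 0, 0, 0.028, 0.012, 0.001, 0, 0, 0, 0.028, 0.012, 0.001, 0, 0, 0, 0.028],
)

```text
clock: 15.45
ee_pos: [0.6654, -0.0335, 0.2004]
eef_rot: [0.012, -0.472, 0.882, 0.002]
force: [3.8, 5.3, -0.7]
gripper_width: 0.0346
```

```bash
python3 -c "
from h import *
lev()"
```

```text
th -0.540 yaw+90 -0.588 rad 75.0 z 0.2004 Ftool [-6.5 -0.3  0.9] Tq [-0.02 -2.07  0.02] w 0.0346 t 15.45
pos [ 0.6654 -0.0335  0.2004] F [ 3.83  5.26 -0.71] t 15.45
shift [0.038 0.    0.016] turn [-0.007  0.022  0.049]
```

Call:
servo_tool(
  steps=[0.015, 0.001, 0, 0, 0, 0.015, 0.015, 0.001, 0, 0, 0, 0.015, 0.015, 0.001, 0, 0, 0, 0.015],
)

```text
clock: 15.75
ee_pos: [0.6633, -0.037, 0.201]
eef_rot: [0.018, -0.449, 0.893, 0.003]
force: [4.5, 5.2, 0.2]
gripper_width: 0.0344
```

```bash
python3 -c "
from h import *
lev()"
```

```text
th -0.594 yaw+90 -0.639 rad 75.1 z 0.2010 Ftool [-6.8 -0.5  0. ] Tq [ 0.22 -2.33  0.01] w 0.0344 t 15.75
pos [ 0.6633 -0.037   0.201 ] F [4.49 5.16 0.21] t 15.75
shift [0.038 0.001 0.019] turn [-0.01   0.033  0.052]
```

Call:
servo_tool(
  steps=[0.016, 0.001, 0.004, 0, 0.01, 0.016, 0.016, 0.001, 0.004, 0, 0.01, 0.016, 0.016, 0.001, 0.003, 0, 0.01, 0.016],
)

```text
clock: 16.05
ee_pos: [0.6606, -0.0413, 0.2021]
eef_rot: [0.01, -0.424, 0.905, -0.004]
force: [4.0, 5.1, 1.3]
gripper_width: 0.0339
```

```bash
python3 -c "
from h import *
lev()"
```

```text
th -0.661 yaw+90 -0.694 rad 75.5 z 0.2021 Ftool [-6.5  0.2 -1.2] Tq [-0.22 -2.26  0.02] w 0.0339 t 16.05
pos [ 0.6606 -0.0413  0.2021] F [4.   5.12 1.27] t 16.05
shift [0.038 0.003 0.025] turn [-0.015  0.014  0.064]
```

Call:
servo_tool(
  steps=[0.016, 0.001, 0.006, 0, 0.004, 0.018, 0.016, 0.001, 0.006, 0, 0.004, 0.018, 0.016, 0.001, 0.006, 0, 0.004, 0.018],
)

```text
clock: 16.35
ee_pos: [0.6583, -0.0442, 0.2025]
eef_rot: [0.012, -0.397, 0.918, -0.007]
force: [3.3, 5.5, 4.0]
gripper_width: 0.0342
```

```bash
python3 -c "
from h import *
lev()"
```

```text
th -0.709 yaw+90 -0.753 rad 75.5 z 0.2025 Ftool [-6.3  1.3 -3.9] Tq [-0.62 -2.41 -0.06] w 0.0342 t 16.35
pos [ 0.6583 -0.0442  0.2025] F [3.28 5.46 4.01] t 16.35
shift [0.038 0.003 0.027] turn [-0.021  0.017  0.053]
```

Call:
servo_tool(
  steps=[0.016, 0.001, -0.004, -0.003, 0.004, 0.016, 0.016, 0.001, -0.004, -0.003, 0.004, 0.016],
)

```text
clock: 16.55
ee_pos: [0.6556, -0.0466, 0.2043]
eef_rot: [0.01, -0.381, 0.925, -0.005]
force: [6.3, 3.3, -3.6]
gripper_width: 0.0339
```

```bash
python3 -c "
from h import *
lev()"
```

```text
th -0.757 yaw+90 -0.790 rad 75.1 z 0.2043 Ftool [-6.8 -2.1  3.7] Tq [ 0.85 -2.03  0.07] w 0.0339 t 16.55
pos [ 0.6556 -0.0466  0.2043] F [ 6.35  3.29 -3.56] t 16.55
shift [0.038 0.002 0.036] turn [-0.017  0.015  0.064]
```

Call:
servo_tool(
  steps=[0.016, 0.001, 0, 0, 0.004, 0.016, 0.016, 0.001, 0.001, 0, 0.004, 0.016],
)

```text
clock: 16.75
ee_pos: [0.6533, -0.0495, 0.2046]
eef_rot: [0.01, -0.364, 0.932, -0.007]
force: [5.0, 4.1, 1.2]
gripper_width: 0.0341
```

```bash
python3 -c "
from h import *
lev()"
```

```text
th -0.805 yaw+90 -0.826 rad 75.5 z 0.2046 Ftool [-6.5 -0.4 -1.1] Tq [-0.05 -2.11  0.  ] w 0.0341 t 16.75
pos [ 0.6533 -0.0495  0.2046] F [4.98 4.12 1.16] t 16.75
shift [0.038 0.005 0.037] turn [-0.019  0.014  0.075]
```

Call:
servo_tool(
  steps=[0.015, 0.001, 0.002, -0.002, 0.004, 0.018, 0.015, 0.001, 0.002, -0.002, 0.004, 0.018],
)

```text
clock: 16.95
ee_pos: [0.6507, -0.0521, 0.2051]
eef_rot: [0.009, -0.344, 0.939, -0.007]
force: [3.9, 3.7, 1.1]
gripper_width: 0.0343
```

```bash
python3 -c "
from h import *
lev()"
```

```text
th -0.854 yaw+90 -0.867 rad 75.7 z 0.2051 Ftool [-5.4  0.3 -1. ] Tq [-0.15 -1.7  -0.  ] w 0.0343 t 16.95
pos [ 0.6507 -0.0521  0.2051] F [3.89 3.71 1.09] t 16.95
shift [0.038 0.006 0.04 ] turn [-0.017  0.012  0.083]
```

Call:
servo_tool(
  steps=[0.013, 0.001, 0.002, -0.002, 0.003, 0.018, 0.013, 0.001, 0.002, -0.002, 0.003, 0.018],
)

```text
clock: 17.15
ee_pos: [0.6479, -0.0546, 0.2057]
eef_rot: [0.008, -0.325, 0.946, -0.006]
force: [2.4, 1.9, 1.8]
gripper_width: 0.0342
```

```bash
python3 -c "
from h import *
lev()"
```

```text
th -0.904 yaw+90 -0.908 rad 75.8 z 0.2057 Ftool [-3.1  0.  -1.8] Tq [-0.04 -1.17  0.02] w 0.0342 t 17.15
pos [ 0.6479 -0.0546  0.2057] F [2.39 1.94 1.81] t 17.15
shift [0.038 0.007 0.043] turn [-0.015  0.011  0.091]
```

Call:
servo_tool(
  steps=[0.009, 0.001, 0.002, -0.002, 0.002, 0.016, 0.009, 0.001, 0.002, -0.002, 0.002, 0.016],
)

```text
clock: 17.35
ee_pos: [0.6441, -0.0575, 0.2054]
eef_rot: [0.004, -0.308, 0.952, -0.005]
force: [-1.1, 0.1, -0.6]
gripper_width: 0.0341
```

```bash
python3 -c "
from h import *
import cv2
lev()
cv2.imwrite('pics/w7.png',read_camera('wrist')[:,:,::-1])"
```

```text
th -0.967 yaw+90 -0.946 rad 76.0 z 0.2054 Ftool [0.9 0.7 0.6] Tq [ 0.05 -0.03 -0.  ] w 0.0341 t 17.35
pos [ 0.6441 -0.0575  0.2054] F [-1.14  0.07 -0.62] t 17.35
shift [0.038 0.008 0.042] turn [-0.011  0.006  0.116]
```

View pics/w7.png

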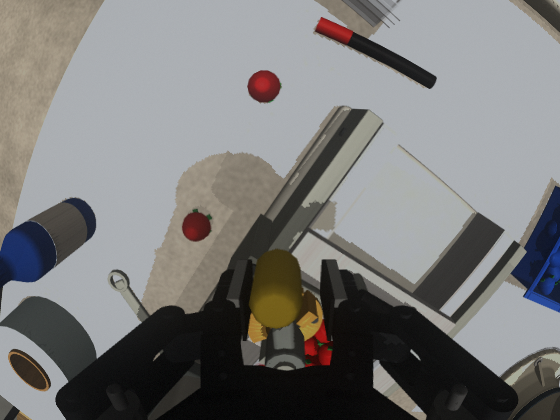

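```bash
python3 -c "
import cv2,numpy as np
a=cv2.imread('pics/w6.png')[230:380,220:360];b=cv2.imread('pics/w7.png')[230:380,220:360]
cv2.imwrite('pics/cmp.png',cv2.resize(np.hstack([a,b]),None,fx=2.8,fy=2.8,interpolation=cv2.INTER_CUBIC))"
```

```text
(no output)
```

View pics/cmp.png

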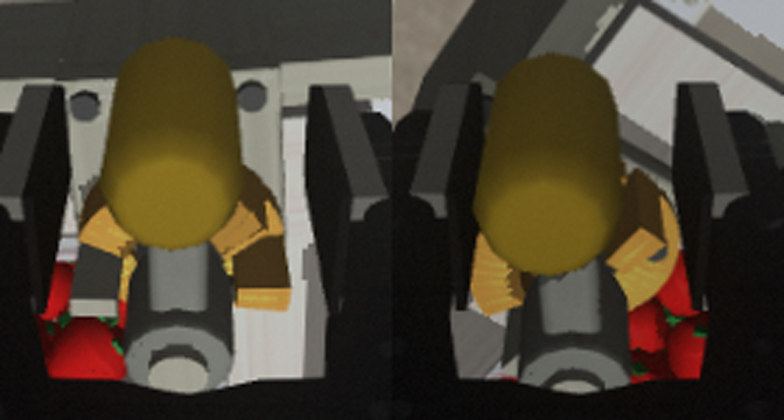

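Call:
servo_tool(
  steps=[0.01, 0.002, 0.004, -0.002, 0, 0.02, 0.01, 0.002, 0.002, 0, 0, 0.02],
)

```text
clock: 17.6
ee_pos: [0.6378, -0.0608, 0.2024]
eef_rot: [0.001, -0.285, 0.958, -0.004]
force: [0.6, 0.3, -0.3]
gripper_width: 0.0344
```

```bash
python3 -c "
from h import *
lev()"
```

```text
th -1.061 yaw+90 -0.993 rad 75.3 z 0.2024 Ftool [-0.6 -0.1  0.3] Tq [ 0.01 -0.04  0.01] w 0.0344 t 17.60
pos [ 0.6378 -0.0608  0.2024] F [ 0.58  0.25 -0.26] t 17.6
shift [0.037 0.006 0.027] turn [-0.007 -0.     0.161]
```

```bash
python3 -c "
from h import *
import cv2
im=read_camera('wrist')[:,:,::-1]; cv2.imwrite('pics/w8.png',im)
a=cv2.imread('pics/w7.png')[230:380,220:360]
cv2.imwrite('pics/cmp2.png',cv2.resize(np.hstack([a,im[230:380,220:360]]),None,fx=2.8,fy=2.8,interpolation=cv2.INTER_CUBIC))"
```

```text
(no output)
```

View pics/cmp2.png

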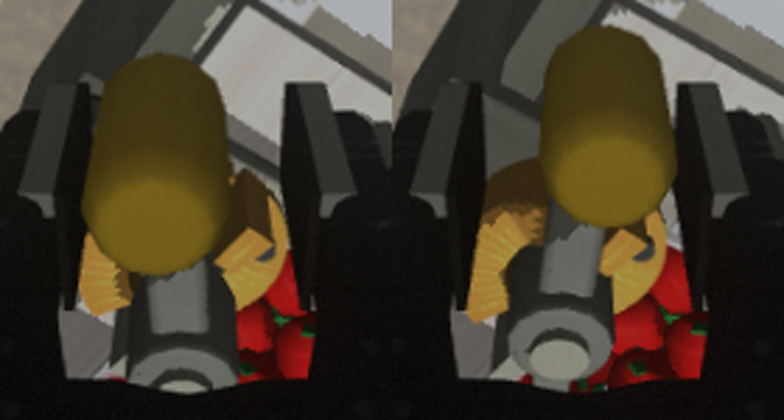

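```bash
python3 -c "
from h import *
from scipy.optimize import least_squares
p=camera_params('wrist');T=p['cam_to_world']
f=210/np.tan(np.radians(p['vertical_fov']/2))
def proj(P):
    c=T[:3,:3].T@(np.array(P)-T[:3,3]); r=np.arctan2(np.hypot(c[0],c[1]),c[2]); k=f*r/np.hypot(c[0],c[1]); return np.array([p['cx']+c[0]*k,p['cy']+c[1]*k])
for ax in [(.601,.005),(.603,.005),(.601,.003)]:
    s=least_squares(lambda q: proj([ax[0]+.075*np.cos(q[0]),ax[1]+.075*np.sin(q[0]),q[1]])-[298.6,294],[-1,.21])
    print(ax,s.x,s.cost)
# width check
def width(th,z):
    c=np.array([.601+.075*np.cos(th),.005+.075*np.sin(th),z]); e=np.array([np.cos(th-np.pi/2),np.sin(th-np.pi/2),0])*.012
    return np.linalg.norm(proj(c+e)-proj(c-e))
for z in (.2135,.2205,.2235,.230): print(z,width(-1.06,z))
lev()
"
```

```text
(0.601, 0.005) [-1.12583413  0.21143845] 3.2311742677852644e-27
(0.603, 0.005) [-1.14761557  0.21273708] 2.1002632740604218e-26
(0.601, 0.003) [-1.10947835  0.21420378] 8.077935669463161e-27
0.2135 52.50853654784925
0.2205 54.733304110529495
0.2235 55.73649985209542
0.23 58.019338034012634
th -1.066 yaw+90 -0.994 rad 75.2 z 0.2023 Ftool [2.1 0.9 1. ] Tq [-0.11  0.82 -0.02] w 0.0338 t 17.65
pos [ 0.6374 -0.0609  0.2023] F [-2.19 -0.41 -1.01] t 17.65
shift [0.037 0.006 0.027] turn [-0.007 -0.001  0.164]
```

Call:
servo_tool(
  steps=[0, 0, 0, 0, 0, 0, 0, 0, 0, 0, 0, 0, 0, 0, 0, 0, 0, 0],
  grip=0.65,
)

```text
clock: 17.95
ee_pos: [0.6371, -0.0612, 0.2022]
eef_rot: [0.0, -0.284, 0.959, -0.004]
force: [0.1, -0.1, -0.1]
gripper_width: 0.0554
```

```bash
python3 -c "
from h import *
lev()
import cv2
im=read_camera('wrist')[:,:,::-1]; cv2.imwrite('pics/w9.png',im)"
```

```text
th -1.071 yaw+90 -0.994 rad 75.4 z 0.2022 Ftool [-0.  -0.1  0.1] Tq [ 0.02 -0.04 -0.03] w 0.0554 t 17.95
pos [ 0.6371 -0.0612  0.2022] F [ 0.07 -0.09 -0.06] t 17.95
shift [0.037 0.007 0.026] turn [-0.007 -0.001  0.169]
```

View pics/w9.png

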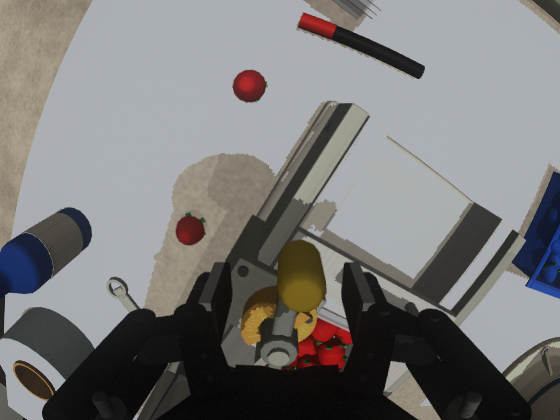

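Call:
servo_tool(
  steps=[0, 0, -0.05, 0, 0, 0, 0, 0, -0.1, 0, 0, 0, 0, 0, -0.15, 0, 0, 0, 0, 0, -0.15, 0, 0, 0, 0, 0, -0.15, 0, 0, 0, 0, 0, -0.1, 0, 0, 0, 0, 0, 0, 0, 0, 0, 0, 0, 0, 0, 0, 0],
)

```text
clock: 18.8
ee_pos: [0.6364, -0.0602, 0.3528]
eef_rot: [0.002, -0.285, 0.959, -0.005]
force: [0.5, -0.3, -1.0]
gripper_width: 0.0554
```

```bash
python3 -c "
from h import *
lev()
import cv2
p=camera_params('wrist');np.save('w10.npy',p['cam_to_world']);im=read_camera('wrist')[:,:,::-1]; cv2.imwrite('pics/w10.png',im)
cv2.imwrite('pics/w10z.png',cv2.resize(im[220:360,220:360],None,fx=4,fy=4,interpolation=cv2.INTER_CUBIC))
im=read_camera('scene')[:,:,::-1]; cv2.imwrite('pics/scene2.png',im)
"
```

```text
th -1.073 yaw+90 -0.993 rad 74.3 z 0.3528 Ftool [-0.2 -0.5  1. ] Tq [-0.06 -0.04 -0.01] w 0.0554 t 18.80
pos [ 0.6364 -0.0602  0.3528] F [ 0.48 -0.33 -0.99] t 18.8
shift [0.039 0.009 0.779] turn [-0.009  0.002  0.172]
```

View pics/w10.png

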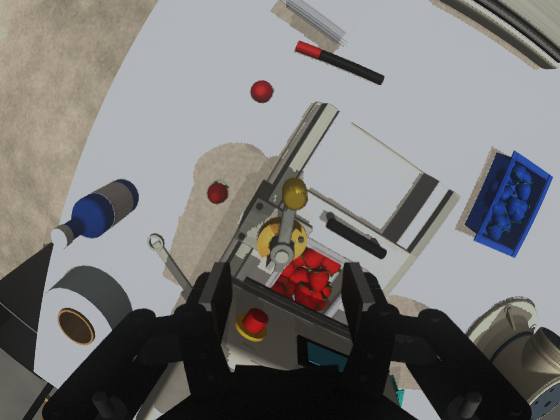

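View pics/w10z.png

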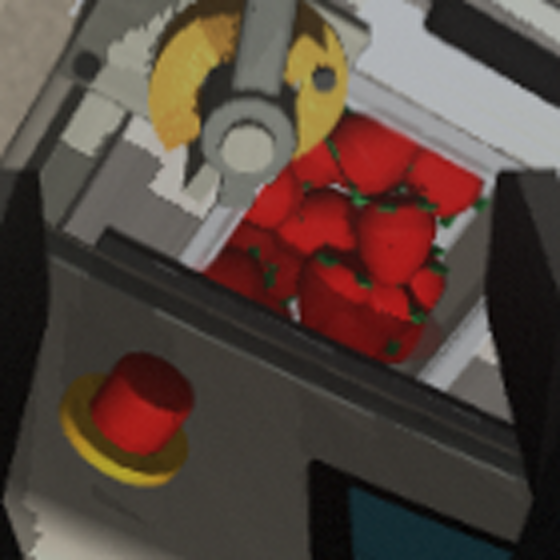

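View pics/scene2.png

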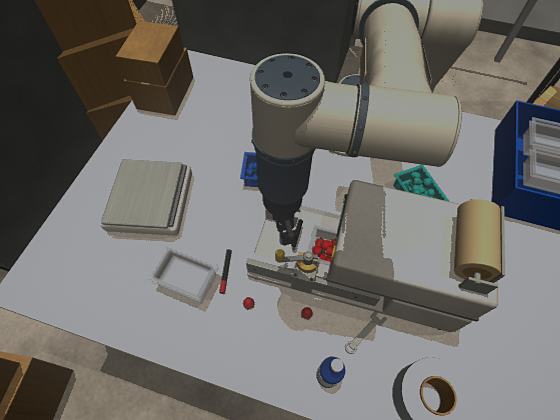

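```bash
python3 -c "
import cv2
im=cv2.imread('pics/w10.png'); cv2.imwrite('pics/w10y.png',cv2.resize(im[160:280,240:400],None,fx=5,fy=5,interpolation=cv2.INTER_CUBIC))"
```

```text
(no output)
```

View pics/w10y.png

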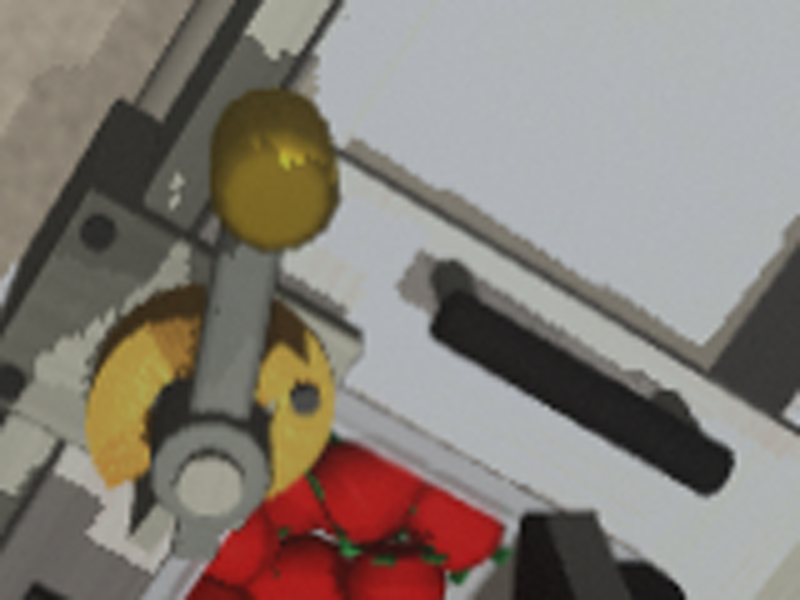

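```bash
python3 -c "
from h import *
from scipy.optimize import least_squares
p=camera_params('wrist');T=p['cam_to_world']=np.load('w10.npy')
f=210/np.tan(np.radians(p['vertical_fov']/2))
def proj(P):
    c=T[:3,:3].T@(np.array(P)-T[:3,3]); r=np.arctan2(np.hypot(c[0],c[1]),c[2]); k=f*r/np.hypot(c[0],c[1]); return np.array([p['cx']+c[0]*k,p['cy']+c[1]*k])
Z=lambda x,y:np.array([240+(x-2)/5,160+(y-2)/5])
for ax in [(.601,.005),(.603,.005),(.601,.003)]:
    s=least_squares(lambda q: proj([ax[0]+.075*np.cos(q[0]),ax[1]+.075*np.sin(q[0]),q[1]])-Z(278,195),[-1,.21]); print(s.x)
a,b=[atz('wrist',*Z(*q),.140,p) for q in ((437,315),(725,475))]
d=a-b;print(a,b,(a+b)/2,np.linalg.norm(d),np.arctan2(d[1],d[0]))
print('grip at z .2135/.2205/.23:',[ (np.linalg.norm(atz('wrist',*Z(278,195),z,p)-AX)) for z in (.2135,.2205,.2235,.23)])
"
```

```text
[-1.15911935  0.20921709]
[-1.18083821  0.2119409 ]
[-1.14211168  0.21555865]
[ 0.57165954 -0.04368278] [ 0.48619167 -0.04851077] [ 0.52892561 -0.04609678] 0.08560411617999103 0.056428914061070166
grip at z .2135/.2205/.23: [np.float64(0.07623123939942643), np.float64(0.07824636785739301), np.float64(0.07911099845379424), np.float64(0.08098631019038116)]
```

```bash
python3 -c "
from h import *
o=get_obs();print(o['clock'],o['force'],abs(o['joint_velocities']).max());print(close_job())"
```

```text
18.9 [-0.01256525 -0.1518614  -0.40151421] 0.019967776081117116
the job is handed in; nothing more can be done
None
```

The carrier is home against its buffers and the lever is in the low notch with its pin down. I handed the job in at 18.9 s.

- **Carrier:** I pushed it in from outside on the bar handle at about 4 N. The last few millimetres went in steps of about 1 mm, until the force rose to 12 N with no further movement. It moved about 103 mm. After backing off, the handle was at (0.529, -0.046) m, within 2 mm of where it came to rest.
- **Lever:** I caged the grip loosely and turned it clockwise. The force was about 6.5 N on the ramp, fell away at the crest, then the lever dropped by itself and I stopped. The push force was near zero in the last steps, and I did not drive it on toward its end stop. About 2 N showed briefly where the grip rested on the leading finger, so I opened the fingers and lifted clear.

**Last checks:** The lever had turned about 1.1 rad. The grip top was at about 0.209–0.215 m, against an expected 0.2135 m when locked and 0.2205 m if the carrier were not home. The 5 mm spread comes from not knowing the lever's axis exactly. The tool force read about 0 N and nothing was touching. In the last pictures the fruit and the other things on the bench looked undisturbed.

One check was poor: a width-based height estimate of the grip did not match the image scale, so I relied on the position fit, which gave the same result from two views.

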